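Sort the open pipe sockets into their tins

ROBOT

A 6-joint arm with a two-finger parallel gripper is mounted at the origin on the work surface. World frame = base frame: x ahead of the robot, y to its left, z up, the work surface at z = 0. Lengths are in m, angles in rad, forces in N, time in s.
With the tool pointing down it reaches from about 0.35 to 0.775 m from the base axis. Payload 5.5 kg.
Tool frame: the origin (TCP) lies between the finger pads; the fingertips stand 22 mm ahead of it and the grasp point (between the pads) lies 3 mm ahead of it (env.finger_overhang is the distance from the TCP to the fingertips, in m); y points along the fingers, x is the direction in which the jaws open and shut, and the axes are right-handed (so a half turn about y gives the same grasp; the last joint's range is limited). The gripper opens to 85 mm and grips with 20 to 120 N. Pads are 22 mm wide; open, the fingers measure 114 mm over their backs; the gripper's body (76 mm by 85 mm) begins 54 mm behind the grasp point. The pads swing forward as they close: fully open they stand 13 mm farther back than shut.
Start: joints at [1.038, 0.313, 0.046, 1.304, 0, 1.431], TCP at [0.22, 0.531, 0.253] pointing down, gripper open.
Joint ranges: [-2.76, 2.76], [-0.86, 1.69], [-1.03, 1.26], [-2.2, 2.34], [-1.47, 1.5], [-3.14, 3.14]. Speed limits (rad/s): [2.57, 2.57, 3.14, 3.14, 3.14, 3.14].

INTERFACE

Orientations are given as a unit quaternion [w, x, y, z].
In Python, from workcell import monitor, cams, job, env gives the robot as it stands.
- The arm moves only by the tool drive_tool, never from a script. Its argument "plan" is text: rows parted by semicolons, each of 7 numbers parted by spaces: the opening, from -1 (shut) to 1 (fully open), then the shift along the tool's x, y, z in mm, then the turn, a rotation vector about the tool's x, y, z in degrees. In form: gripper x y z rx ry rz; .... A call has 1 to 8 rows; each row shifts and turns the pose as measured when the row begins, along the tool's axes as they then stand; what a row does not reach is not made up. A row lasts 1/8 s, in which the tool goes at most 62.5 mm and 10.7 degrees, less where a joint would pass 70% of its speed; a pose out of reach is approached as far as the arm can. A call is refused whole if a number of a shift passes 62.5 or a number of a turn 10.7, either way. A call with a gripper value outside its range is refused whole. The fingers move at their own pace and stop on an object; "grip_force" is the grip in N (left out, the last holds). Time passes only in rows, so rows that do not move let the fingers close. It gives the time, the measured TCP pose, the force and the opening at its end, in the units of the state.
- monitor.get_state(): the state, without advancing time (a new reading comes with each control period).
- cams.read_camera(name): name is "side" or "top" or "wrist"; returns (picture, depth): 480x640x3 uint8, red, green, blue; 480x640 float32, m along the optical axis (not along the pixel's ray), 0 where there is no reading.
- cams.calibration(name): a dict with "fx", "fy", "cx", "cy" (pixels), "R" (3x3) and "t" (3): a world point X has camera coordinates R X + t. Camera axes: x right, y down, z forward; pixel columns grow to the right and rows downward; lengths in m; the calibration is good to about 2 mm. The wrist camera is an equidistant fisheye: a pixel r from the principal point sees the ray r / f radians off the axis. A picture is of the moment at which its call begins: read the wrist's pose just before it. calibration takes no time and is no camera call; for the wrist camera it gives the pose at the moment of the call.
- job.hand_in(): hands the job in, once; it reports no verdict.
The state is a dict: "clock": time; "joint_pos": joint angles; "qvel": joint speeds; "tau": joint torques, N m; "tcp_pos": TCP position; "orientation": TCP orientation; "wrist_force": force on the tool from outside, world axes, zero at the start; "ft_torque": the same for the moment, N m; "finger_gap": finger opening in m.
Only numpy, scipy, OpenCV 4.12 (cv2) and the standard library are available. Lean on these libraries where they do the work, as an engineer would, in place of code of your own. Each camera call takes 0.05 s, during which the arm holds its last target.

TASK

Gather the four open-ended galvanised pipe fittings, taking the nested pair apart, into the tins in the clear tray: each stands upright on the floor of the tin of its own size, the widest fitting in the widest tin and so on down to the narrowest. Leave the two closed end caps where they stand, and let go of everything.

Things in the scene. Friction and masses are not known exactly. Their poses are not given: they have to be found in the camera images.
- fitting_widest: The widest of the four open-ended fittings: a dull grey galvanised pipe socket, a plain tube standing upright, open at both ends so that the hole shows from above. Outer diameter 60 mm, bore 50 mm, height 45 mm, about 0.30 kg. Origin: centre of its underside, z up the tube. At the start the narrowest fitting stands loose inside it, with up to 12 mm of play all round.
- fitting_wide: The second widest of the four open-ended fittings: a dull grey galvanised pipe socket, a plain tube standing upright, open at both ends so that the hole shows from above. Outer diameter 46 mm, bore 37 mm, height 48 mm, about 0.20 kg. Origin: centre of its underside, z up the tube.
- fitting_narrow: The second narrowest of the four open-ended fittings: a dull grey galvanised pipe socket, a plain tube standing upright, open at both ends so that the hole shows from above. Outer diameter 36 mm, bore 27 mm, height 52 mm, about 0.16 kg. Origin: centre of its underside, z up the tube.
- fitting_narrowest: The narrowest of the four open-ended fittings: a dull grey galvanised pipe socket, a plain tube standing upright, open at both ends so that the hole shows from above. Outer diameter 26 mm, bore 18 mm, height 78 mm, about 0.15 kg. Origin: centre of its underside, z up the tube. At the start it stands inside the widest fitting, sticking 33 mm out of its top.
- tin_widest: The widest of four shallow round steel tins with brown lined floors, fixed in one row in a clear plastic tray. Inner diameter 84 mm, outer 88 mm, rim 24 mm above its underside, floor 3 mm above its underside. Origin: centre of its underside (4 mm above the bench). The tins' order in the row changes; neighbouring centres are 94 mm apart. The tray is fixed, 108 mm across the row, 388 mm along it, its wall 18 mm high.
- tin_wide: The second widest of four shallow round steel tins with brown lined floors, fixed in one row in a clear plastic tray. Inner diameter 70 mm, outer 74 mm, rim 24 mm above its underside, floor 3 mm above its underside. Origin: centre of its underside (4 mm above the bench). The tins' order in the row changes; neighbouring centres are 94 mm apart. The tray is fixed, 108 mm across the row, 388 mm along it, its wall 18 mm high.
- tin_narrow: The second narrowest of four shallow round steel tins with brown lined floors, fixed in one row in a clear plastic tray. Inner diameter 60 mm, outer 64 mm, rim 24 mm above its underside, floor 3 mm above its underside. Origin: centre of its underside (4 mm above the bench). The tins' order in the row changes; neighbouring centres are 94 mm apart. The tray is fixed, 108 mm across the row, 388 mm along it, its wall 18 mm high.
- tin_narrowest: The narrowest of four shallow round steel tins with brown lined floors, fixed in one row in a clear plastic tray. Inner diameter 50 mm, outer 54 mm, rim 24 mm above its underside, floor 3 mm above its underside. Origin: centre of its underside (4 mm above the bench). The tins' order in the row changes; neighbouring centres are 94 mm apart. The tray is fixed, 108 mm across the row, 388 mm along it, its wall 18 mm high.
- cap_large: Look-alike that does not belong: a galvanised pipe end cap, closed and slightly domed on top (no hole from above), 52 mm diameter, 36 mm high, standing loose on the bench. Origin: centre of its underside.
- cap_small: Look-alike that does not belong: a galvanised pipe end cap, closed and slightly domed on top (no hole from above), 40 mm diameter, 32 mm high, standing loose on the bench. Origin: centre of its underside.
Not all that is in view belongs to the job. What is shaped like the fitting_narrow but green is not meant. Leave any orange look-alike of the fitting_wide alone.

How it is judged:
At the end, for the whole second after the job is handed in: Each open fitting stands in the tin of its own size rank: axis within 16 mm of the tin's centre, underside at most 10 mm above the tin's underside, upright within 0.15 rad, at rest (under 0.02 m/s), released; both caps within 15 mm of where they started (horizontal distance between fitting_widest and tin_widest below 0.016 m and z of fitting_widest in the frame of tin_widest between -0.003 and 0.01 m and angle between each of fitting_widest, fitting_wide, fitting_narrow, fitting_narrowest's own z axis and vertical below 0.15 rad and linear speed of each of fitting_widest, fitting_wide, fitting_narrow, fitting_narrowest below 0.02 m/s and horizontal distance between fitting_wide and tin_wide below 0.016 m and z of fitting_wide in the frame of tin_wide between -0.003 and 0.01 m and horizontal distance between fitting_narrow and tin_narrow below 0.016 m and z of fitting_narrow in the frame of tin_narrow between -0.003 and 0.01 m and horizontal distance between fitting_narrowest and tin_narrowest below 0.016 m and z of fitting_narrowest in the frame of tin_narrowest between -0.003 and 0.01 m and distance of each of cap_large, cap_small from where it was at the start of the episode below 0.015 m); the robot touches nothing.
It fails at once if the large end cap is pushed, lifted or knocked more than 15 mm from where it stood (distance of cap_large from where it was at the start of the episode above 0.015 m).
It fails at once if the small end cap is pushed, lifted or knocked more than 15 mm from where it stood (distance of cap_small from where it was at the start of the episode above 0.015 m).
It also fails if it takes over 112 s, if anything falls off the work surface, if the arm or the gripper's body presses on something with over 40 N, if the wrist force passes 120 N, or if a joint passes its speed limit or range.

## Working session

There is one attempt and no reset: what is moved stays moved. The work goes in short steps, Python scripts to look and compute and a tool call to move; the robot and the scene stay as the last step left them, time stands still between calls to the robot, and variables do not carry over. Pictures are saved under pics/ and viewed, and the job is handed in when it is done.

Besides the shell and the picture viewer there is one more tool, called after ">>>" as name(argument=value, ...) on one line, values as JSON. drive_tool: Moves the arm, as the interface text tells. Its arguments: {"type":"object","properties":{"plan":{"type":"string"},"grip_force":{"type":"number"}},"required":["plan"]}

```bash
ls; mkdir -p pics
python3 - <<'E'
from workcell import monitor, cams, job, env
import cv2,numpy as np
s=monitor.get_state();print(s)
for n in ("top","side"):
    im,d=cams.read_camera(n); cv2.imwrite(f"pics/{n}0.png",im[:,:,::-1]); np.savez(f"{n}0.npz",im=im,d=d)
    c=cams.calibration(n);print(n,c)
E
```

```text
pics
{'clock': 0.0, 'joint_pos': array([ 1.03839724e+00,  3.14044534e-01,  4.49746428e-02,  1.30360377e+00,
       -1.50417391e-05,  1.43122789e+00]), 'qvel': array([ 9.32532357e-04, -6.12423902e-05, -5.05934023e-04, -6.43743072e-04,
        2.27875839e-03, -6.48624854e-04]), 'tau': array([-2.65320878e-04, -4.80623460e+01,  2.98534352e+01,  1.95004331e-02,
       -3.25815108e-05, -8.78915500e-06]), 'tcp_pos': array([0.21986562, 0.53079049, 0.25238196]), 'orientation': array([-0.58767024,  0.58825652,  0.39221311, -0.39340416]), 'wrist_force': array([-0.50420683,  0.18905123, -0.36424874]), 'ft_torque': array([ 0.0128677 , -0.04558712,  0.0120584 ]), 'finger_gap': 0.08567971297252623}
top {'fx': 490.2965313887538, 'fy': 490.2965313887538, 'cx': 317.79588811217417, 'cy': 238.89371154396426, 'R': array([[-0.02136236, -0.9995699 , -0.02009136],
       [-0.992757  ,  0.02358458, -0.117802  ],
       [ 0.11822518,  0.01742931, -0.99283384]]), 't': array([0.03430378, 0.54499786, 0.82010902])}
side {'fx': 434.26768466234716, 'fy': 434.26768466234716, 'cx': 314.93076601731764, 'cy': 242.94488548514536, 'R': array([[-0.99390938, -0.11013172, -0.00389263],
       [-0.07888742,  0.735714  , -0.67268246],
       [ 0.07694753, -0.66827833, -0.73992105]]), 't': array([0.51057184, 0.06859008, 0.78450547])}
```

View pics/top0.png

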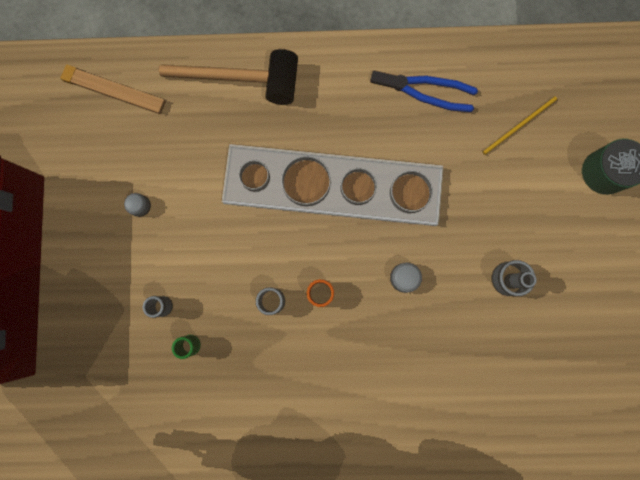

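View pics/side0.png

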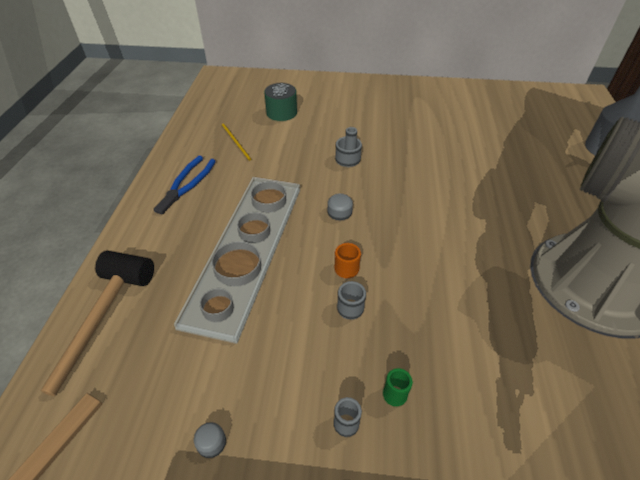

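```bash
cat > h.py <<'E'
import numpy as np, cv2
from workcell import monitor, cams, job, env
def cloud(d,c):
    v,u=np.mgrid[:480,:640]; 
    P=np.stack([(u-c['cx'])/c['fx']*d,(v-c['cy'])/c['fy']*d,d],-1)
    return (P-c['t'])@c['R']
def circfit(p):
    for _ in range(5):
        A=np.c_[2*p,np.ones(len(p))]; s=np.linalg.lstsq(A,(p**2).sum(1),rcond=None)[0]
        r=np.sqrt(s[2]+s[0]**2+s[1]**2); e=np.hypot(*(p-s[:2]).T)-r
        k=abs(e)<max(2*e.std(),.001)
        if k.all():break
        p=p[k]
    return s[:2],r,len(p)
E
cat > a.py <<'E'
from h import *
f=np.load("top0.npz");d=f['d'];c=cams.calibration('top');W=cloud(d,c)
def at(u,v): return W[v,u]
print("bench z",[at(u,v).round(4) for u,v in[(200,250),(350,400),(470,200),(580,400),(100,150)]])
H=dict(narrowest_tin=(254,176,28),widest_tin=(306,181,28),narrow_tin=(358,186,28),wide_tin=(411,191,28),
wide=(270,301,48),orange=(320,293,48),narrow=(154,306,52),green=(183,347,52),widest=(515,278,45),narrowest=(528,280,78),capL=(406,277,36),capS=(137,204,32))
for k,(u,v,h) in H.items():
    w=W[v-35:v+36,u-35:u+36].reshape(-1,3); uv=np.mgrid[-35:36,-35:36].reshape(2,-1); rad=np.hypot(*uv)
    m=(w[:,2]>h/1000-.005)&(w[:,2]<h/1000+.006)&(rad<(35 if 'tin' in k else 28))
    if m.sum()>8:
        q=w[m]; 
        (ec,er)=cv2.minEnclosingCircle(q[:,:2].astype(np.float32))
        print(k,circfit(q[:,:2]),'enc',np.round(ec,4),round(er,4),'z',np.median(q[:,2]).round(4))
    else: print(k,m.sum(), np.sort(w[:,2])[-20::5])
print("toolbox",W[250,20],W[180,36],W[370,30]); print(W[160,627],W[75,285])
E
python3 a.py
```

```text
bench z [array([0.5341, 0.2355, 0.0028]), array([ 0.2674, -0.0272,  0.0037]), array([ 0.6134, -0.2539,  0.0027]), array([ 2.598e-01, -4.224e-01,  3.000e-04]), array([0.7247, 0.4229, 0.0037])]
narrowest_tin (array([0.66178293, 0.11777143]), np.float64(0.03692388033744735), 141) enc [0.6547 0.1159] 0.0489 z 0.0282
widest_tin (array([0.65267524, 0.0417014 ]), np.float64(0.042602599822280124), 230) enc [0.6472 0.0417] 0.0495 z 0.0284
narrow_tin (array([ 0.64170309, -0.04131882]), np.float64(0.0348668647285999), 205) enc [ 0.6387 -0.0508] 0.0618 z 0.0287
wide_tin (array([ 0.62850994, -0.14417552]), np.float64(0.03575251845018953), 190) enc [ 0.6277 -0.1395] 0.0524 z 0.0284
wide (array([0.44123812, 0.10654071]), np.float64(0.020885493210087366), 243) enc [0.4415 0.1072] 0.0236 z 0.0485
orange (array([0.45303453, 0.02054263]), np.float64(0.020925506738855564), 233) enc [0.4531 0.0204] 0.0236 z 0.0485
narrow (array([0.43597914, 0.30138832]), np.float64(0.0158489143668545), 201) enc [0.4362 0.3022] 0.0187 z 0.0521
green (array([0.36759511, 0.25118973]), np.float64(0.015838909218960973), 205) enc [0.3672 0.2524] 0.0189 z 0.0525
widest (array([ 0.47112443, -0.31117326]), np.float64(0.027621191449703347), 329) enc [ 0.4711 -0.3112] 0.0307 z 0.0453
narrowest (array([ 0.46711355, -0.31536527]), np.float64(0.01131071678910767), 136) enc [ 0.4671 -0.3159] 0.0134 z 0.0784
capL (array([ 0.47699407, -0.12915943]), np.float64(0.01822403378459194), 506) enc [ 0.4772 -0.1291] 0.0254 z 0.0357
capS (array([0.61850989, 0.3467831 ]), np.float64(0.013747588447696303), 272) enc [0.6183 0.3467] 0.0192 z 0.0316
toolbox [0.53497444 0.52548575 0.06372937] [0.66470812 0.52578328 0.02765222] [0.33033197 0.52602988 0.01847707]
[ 0.66191344 -0.49905184  0.06940872] [0.83681576 0.07347636 0.05251838]
```

```bash
cat > b.py <<'E'
from h import *
f=np.load("top0.npz");im=f['im'];c=cams.calibration('top')
# tins: brown floors by ray cast onto rim/floor; use rim pts with known r via depth
W=cloud(f['d'],c)
dirn=np.array([.033,.262]);
for k,(u,v,r) in dict(narrowest=(254,176,26),widest=(306,181,43),narrow=(358,186,31),wide=(411,191,36)).items():
    ray=np.array([(u-c['cx'])/c['fx'],(v-c['cy'])/c['fy'],1]); o=-c['R'].T@c['t']; dr=c['R'].T@ray
    p=(o+dr*((.02-o[2])/dr[2]))[:2]
    for _ in range(6):
        w=W.reshape(-1,3); rr=np.hypot(*(w[:,:2]-p).T); m=(abs(w[:,2]-.028)<.004)&(abs(rr-r/1000)<.007)
        q,R,n=circfit(w[m][:,:2]); p=q
    print(k,p.round(4),R.round(4),n)
print(env.finger_overhang, [a for a in dir(env) if a[0]!='_'])
E
python3 b.py
```

```text
narrowest [0.6651 0.1347] 0.0256 118
widest [0.6527 0.0417] 0.0426 208
narrow [ 0.6406 -0.0513] 0.0307 145
wide [ 0.6286 -0.1442] 0.0357 180
0.022 ['MotionError', 'finger_overhang']
```

>>> drive_tool(plan="1 0 0 0 0 9.6 0; 1 0 0 0 0 9.6 0; 1 0 0 0 0 9.6 0; 1 0 0 0 0 9.6 0; 1 0 0 0 0 9.6 0; 1 0 0 0 0 9.6 0; 1 0 0 0 0 9.6 0; 1 0 0 0 0 0 0", grip_force=50)

```text
clock: 1.1
tcp_pos: [0.2186, 0.5286, 0.2479]
orientation: [-0.704, 0.71, -0.013, 0.009]
wrist_force: [0.5, -0.4, 0.5]
finger_gap: 0.0854
```

>>> drive_tool(plan="1 37 10 -37 0 0 0; 1 37 10 -37 0 0 0; 1 37 10 -37 0 0 0; 1 37 10 -37 0 0 0; 1 37 10 -37 0 0 0; 1 37 10 -36 0 0 0; 1 0 0 0 0 0 0; 1 0 0 0 0 0 0")

```text
clock: 2.1
tcp_pos: [0.4411, 0.2968, 0.1854]
orientation: [-0.704, 0.71, -0.003, -0.002]
wrist_force: [0.7, 0.4, 0.1]
finger_gap: 0.0854
```

>>> drive_tool(plan="1 -5 20 5 0 0 0; 1 0 30 0 0 0 0; 1 0 30 0 0 0 0; 1 0 30 0 0 0 0; 1 0 10 0 0 0 0; 1 0 0 0 0 0 0")

```text
clock: 2.85
tcp_pos: [0.4315, 0.308, 0.0653]
orientation: [-0.705, 0.709, 0.005, -0.007]
wrist_force: [-0.9, -0.4, -0.6]
finger_gap: 0.0854
```

```bash
cat > look.py <<'E'
import sys
from h import *
n=sys.argv[1]; tag=sys.argv[2]
im,d=cams.read_camera(n); cv2.imwrite(f"pics/{n}{tag}.png",im[:,:,::-1]); np.savez(f"{n}{tag}.npz",im=im,d=d)
print(monitor.get_state()['tcp_pos'])
E
python3 look.py side 1
```

```text
[0.43184327 0.30805822 0.06575762]
```

View pics/side1.png

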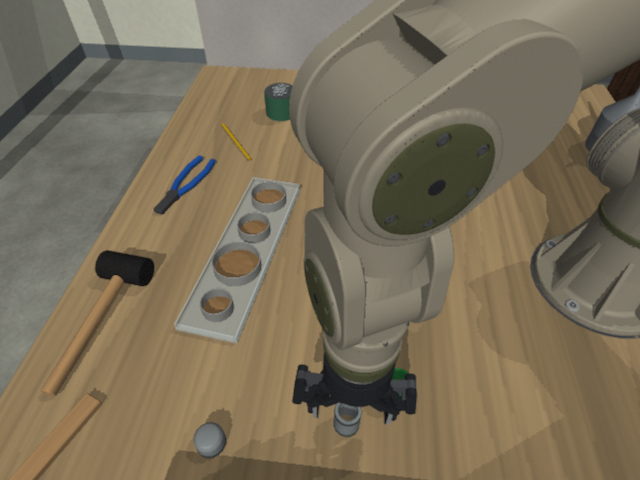

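>>> drive_tool(plan="1 4 8 -6 0 0 0; 1 0 6 0 0 0 0; 1 0 0 0 0 0 0; 1 0 0 0 0 0 0")

```text
clock: 3.4
tcp_pos: [0.4382, 0.3026, 0.0536]
orientation: [-0.706, 0.708, 0.007, -0.006]
wrist_force: [-0.0, -0.3, -0.0]
finger_gap: 0.0854
```

>>> drive_tool(plan="1 -2 3 -1 0 0 0; -1 0 0 0 0 0 0; -1 0 0 0 0 0 0; -1 0 0 0 0 0 0; -1 0 0 0 0 0 0; -1 0 0 0 0 0 0; -1 0 0 0 0 0 0; -1 0 0 0 0 0 0")

```text
clock: 4.4
tcp_pos: [0.4362, 0.3015, 0.051]
orientation: [-0.706, 0.708, 0.007, -0.005]
wrist_force: [-0.7, -1.0, -0.1]
finger_gap: 0.0343
```

>>> drive_tool(plan="-1 0 -20 0 0 0 0; -1 0 -30 0 0 0 0; -1 0 -30 0 0 0 0; -1 0 -30 0 0 0 0; -1 0 -10 0 0 0 0; -1 0 0 0 0 0 0")

```text
clock: 5.15
tcp_pos: [0.4342, 0.3012, 0.1713]
orientation: [-0.705, 0.709, 0.005, -0.007]
wrist_force: [1.0, -0.0, -1.3]
finger_gap: 0.0345
```

>>> drive_tool(plan="-1 26 0 -44 0 0 0; -1 26 0 -44 0 0 0; -1 26 0 -44 0 0 0; -1 26 0 -44 0 0 0; -1 26 0 -44 0 0 0; -1 26 0 -44 0 0 0; -1 26 0 -44 0 0 0; -1 0 0 0 0 0 0")

```text
clock: 6.15
tcp_pos: [0.6223, -0.012, 0.1563]
orientation: [-0.705, 0.709, 0.001, -0.015]
wrist_force: [-0.1, 0.0, -2.2]
finger_gap: 0.035
```

>>> drive_tool(plan="-1 9 0 -20 0 0 0; -1 9 0 -20 0 0 0; -1 0 20 0 0 0 0; -1 0 20 0 0 0 0; -1 0 0 0 0 0 0; -1 0 0 0 0 0 0")

```text
clock: 6.9
tcp_pos: [0.6403, -0.0544, 0.1119]
orientation: [-0.706, 0.708, -0.001, -0.017]
wrist_force: [0.2, 0.1, -1.2]
finger_gap: 0.0341
```

```bash
python3 look.py side 2
```

```text
[ 0.64025405 -0.054305    0.11191531]
```

View pics/side2.png

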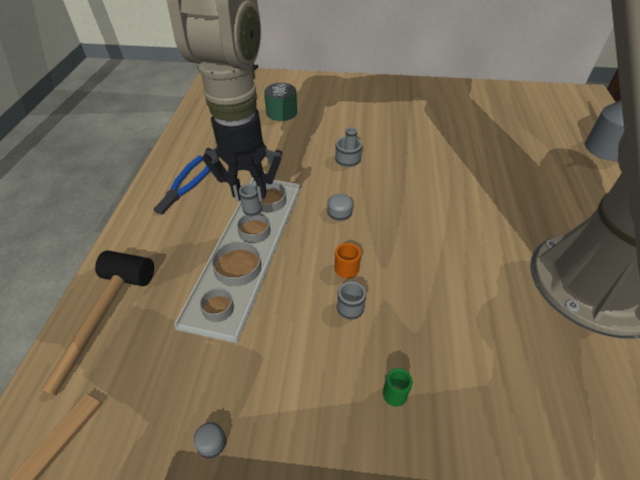

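>>> drive_tool(plan="-1 0 20 3 0 0 -1.4; -1 0 20 0 0 0 0; -1 0 0 0 0 0 0; -1 0 0 0 0 0 0")

```text
clock: 7.45
tcp_pos: [0.6428, -0.0515, 0.0762]
orientation: [-0.705, 0.709, 0.011, -0.006]
wrist_force: [-0.5, 0.5, -1.8]
finger_gap: 0.0344
```

>>> drive_tool(plan="-1 -2 8 0 0 0 0; -1 0 6 0 0 0 0; -1 0 0 0 0 0 0; -1 0 0 0 0 0 0")

```text
clock: 7.95
tcp_pos: [0.642, -0.0519, 0.0633]
orientation: [-0.705, 0.709, 0.012, -0.005]
wrist_force: [0.3, 0.6, -1.1]
finger_gap: 0.0343
```

>>> drive_tool(plan="-1 -1 4 0 0 0 0; -1 0 1 0 0 0 0; -1 0 0 0 0 0 0; 0 0 0 0 0 0 0; 0.2 0 0 0 0 0 0; 0.2 0 0 0 0 0 0; 0.2 0 0 0 0 0 0; 0.2 0 0 0 0 0 0")

```text
clock: 8.95
tcp_pos: [0.642, -0.0522, 0.0592]
orientation: [-0.705, 0.709, 0.013, -0.004]
wrist_force: [0.4, -0.1, -0.1]
finger_gap: 0.0512
```

Rise, and look from the top and side.

>>> drive_tool(plan="0.2 0 -20 0 0 0 0; 0.2 0 -30 0 0 0 0; 1 -30 -40 0 0 0 0; 1 -50 0 40 0 0 0; 1 -50 0 40 0 0 0; 1 -40 0 40 0 0 0; 1 0 0 20 0 0 0; 1 0 0 0 0 0 0")

```text
clock: 9.95
tcp_pos: [0.4637, 0.086, 0.1488]
orientation: [-0.705, 0.709, 0.014, -0.003]
wrist_force: [-0.2, 0.3, 0.5]
finger_gap: 0.0856
```

```bash
python3 look.py side 3
```

```text
[0.46353831 0.08544973 0.14862452]
```

View pics/side3.png

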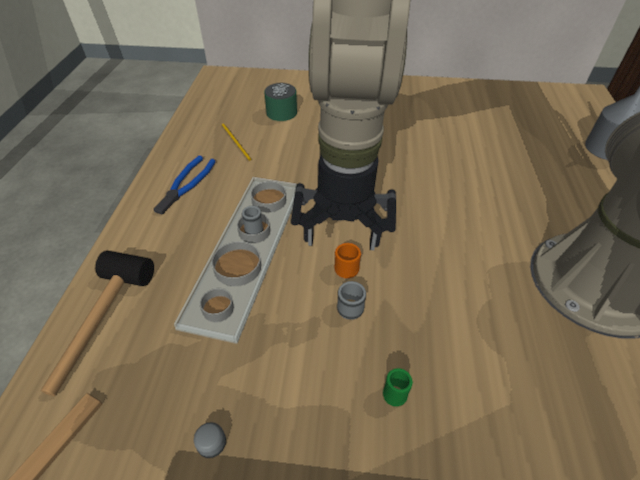

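>>> drive_tool(plan="1 -12 10 10 0 0 0.9; 1 -11 10 10 0 1.4 0; 1 0 20 0 0 0 0; 1 0 20 0 0 0 0; 1 0 0 0 0 0 0; 1 0 0 0 0 0 0")

```text
clock: 10.75
tcp_pos: [0.438, 0.1032, 0.0839]
orientation: [-0.705, 0.71, -0.006, 0.0]
wrist_force: [0.6, -0.2, -0.4]
finger_gap: 0.0857
```

>>> drive_tool(plan="1 3 15 4 0 0 0; 1 0 15 0 0 0 0; 1 0 0 0 0 0 0; 1 0 0 0 0 0 0")

```text
clock: 11.25
tcp_pos: [0.443, 0.1074, 0.0534]
orientation: [-0.705, 0.709, -0.005, 0.002]
wrist_force: [-0.6, -0.2, -0.0]
finger_gap: 0.0853
```

>>> drive_tool(plan="1 -2 5 -1 0 0 0; 1 0 0 0 0 0 0; -1 0 0 0 0 0 0; -1 0 0 0 0 0 0; -1 0 0 0 0 0 0; -1 0 0 0 0 0 0; -1 0 0 0 0 0 0; -1 0 0 0 0 0 0")

```text
clock: 12.25
tcp_pos: [0.4416, 0.1064, 0.0497]
orientation: [-0.705, 0.709, -0.005, 0.002]
wrist_force: [-1.0, -0.4, 0.8]
finger_gap: 0.0443
```

>>> drive_tool(plan="-1 0 -20 0 0 0 0; -1 0 -30 0 0 0 0; -1 0 -30 0 0 0 0; -1 0 -30 0 0 0 0; -1 0 -10 0 0 0 0; -1 0 0 0 0 0 0")

```text
clock: 13.0
tcp_pos: [0.4396, 0.107, 0.1694]
orientation: [-0.705, 0.71, -0.007, -0.0]
wrist_force: [0.2, 0.4, -3.5]
finger_gap: 0.044
```

>>> drive_tool(plan="-1 31 0 -42 0 0 0; -1 31 0 -42 0 0 0; -1 31 0 -42 0 0 0; -1 31 0 -42 0 0 0; -1 31 0 -42 0 0 0; -1 31 0 -40 0 0 0; -1 0 0 0 0 0 0; -1 0 0 0 0 0 0")

```text
clock: 14.0
tcp_pos: [0.6222, -0.1503, 0.1507]
orientation: [0.707, -0.707, 0.013, 0.008]
wrist_force: [-0.4, -0.2, -2.5]
finger_gap: 0.044
```

>>> drive_tool(plan="-1 6 10 6 0 0 -1.5; -1 0 20 0 0 0 0; -1 0 20 0 0 0 0; -1 0 10 0 0 0 0; -1 0 0 0 0 0 0; -1 0 0 0 0 0 0")

```text
clock: 14.75
tcp_pos: [0.6231, -0.1375, 0.0869]
orientation: [0.708, -0.706, 0.004, 0.003]
wrist_force: [0.1, -0.6, -2.6]
finger_gap: 0.0442
```

>>> drive_tool(plan="-1 5 5 -6 0 0 0; -1 0 10 0 0 0 0; -1 0 0 0 0 0 0; -1 0 0 0 0 0 0")

```text
clock: 15.25
tcp_pos: [0.6295, -0.1447, 0.0723]
orientation: [0.708, -0.707, 0.003, 0.002]
wrist_force: [-0.9, 0.5, -1.8]
finger_gap: 0.044
```

>>> drive_tool(plan="-1 -1 8 0 0 0 0; -1 0 6 0 0 0 0; -1 0 0 0 0 0 0; -1 0 0 0 0 0 0")

```text
clock: 15.75
tcp_pos: [0.628, -0.1445, 0.0572]
orientation: [0.708, -0.706, 0.003, 0.002]
wrist_force: [-0.1, 0.4, -2.5]
finger_gap: 0.0445
```

Release and rise, then look on the way to the nested pair.

>>> drive_tool(plan="-1 0 1 0 0 0 0; 0.2 0 0 0 0 0 0; 0.5 0 0 0 0 0 0; 0.5 0 0 0 0 0 0; 0.5 0 0 0 0 0 0; 0.5 0 -20 0 0 0 0; 0.5 0 -30 0 0 0 0; 1 -20 -40 0 0 0 0")

```text
clock: 16.75
tcp_pos: [0.6081, -0.1442, 0.1463]
orientation: [0.708, -0.706, 0.004, 0.003]
wrist_force: [0.1, 0.0, 0.5]
finger_gap: 0.0799
```

>>> drive_tool(plan="1 -27 -10 -34 0 0 0; 1 -27 -10 -34 0 0 0; 1 -27 0 -34 0 0 0; 1 -27 0 -34 0 0 0; 1 -27 0 -34 0 0 0; 1 0 0 0 0 0 0; 1 0 0 0 0 0 0")

```text
clock: 17.62
tcp_pos: [0.4717, -0.32, 0.1734]
orientation: [-0.706, 0.708, -0.0, -0.0]
wrist_force: [-0.4, 1.0, 0.3]
finger_gap: 0.0854
```

```bash
python3 look.py side 4; python3 look.py wrist 4
```

```text
[ 0.47187618 -0.31981818  0.17334033]
[ 0.47212302 -0.31949056  0.17331674]
```

View pics/side4.png

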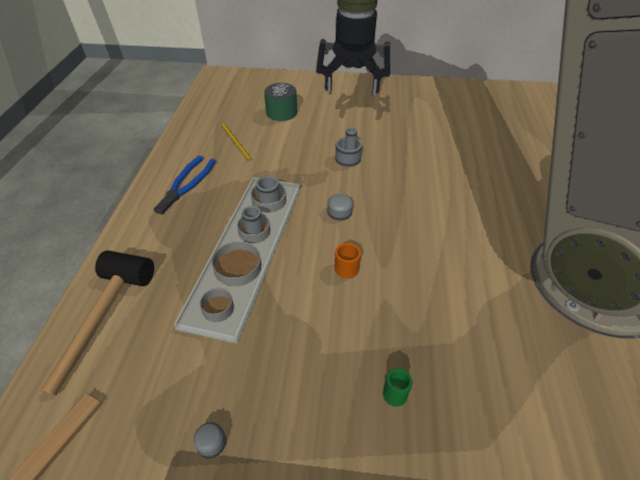

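View pics/wrist4.png

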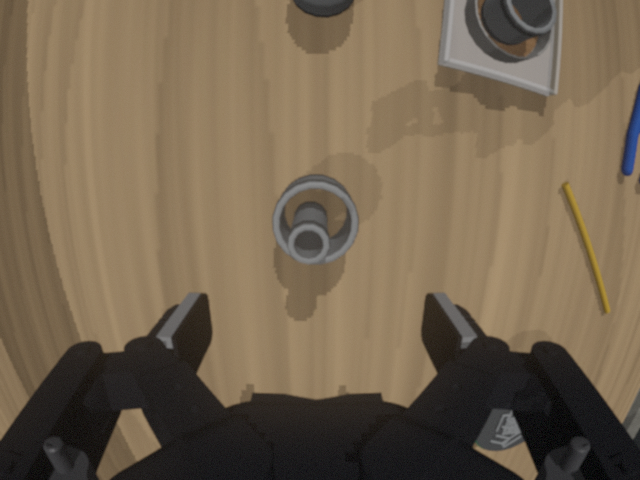

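```bash
cat > wray.py <<'E'
from h import *
def wray(u,v,z,c=None):
    c=c or cams.calibration('wrist'); x=u-c['cx'];y=v-c['cy'];r=np.hypot(x,y);f=c['fx'];th=r/f
    ray=np.array([np.sin(th)*x/r,np.sin(th)*y/r,np.cos(th)]); o=-c['R'].T@c['t']; d=c['R'].T@ray
    return (o+d*(z-o[2])/d[2]).round(4)
if __name__=="__main__":
    print(wray(310,243,.078),wray(316,220,.045), monitor.get_state()['tcp_pos'])
E
python3 wray.py
```

```text
[ 0.4676 -0.3153  0.078 ] [ 0.4712 -0.3088  0.045 ] [ 0.47212302 -0.31949056  0.17331674]
```

>>> drive_tool(plan="1 -4 20 4 0 0 0; 1 0 30 0 0 0 0; 1 0 20 0 0 0 0; 1 0 15 0 0 0 0; 1 0 0 0 0 0 0; 1 0 0 0 0 0 0")

```text
clock: 18.48
tcp_pos: [0.4728, -0.3113, 0.087]
orientation: [-0.706, 0.708, 0.005, -0.004]
wrist_force: [-0.6, 0.6, 0.7]
finger_gap: 0.0852
```

>>> drive_tool(plan="1 -5 5 -4 0 0 0; 1 0 5 0 0 0 0; 1 0 0 0 0 0 0; 1 0 0 0 0 0 0")

```text
clock: 18.98
tcp_pos: [0.4684, -0.3168, 0.0782]
orientation: [-0.705, 0.709, 0.005, -0.003]
wrist_force: [-0.3, -0.3, -0.0]
finger_gap: 0.0855
```

>>> drive_tool(plan="0.2 -1 2 1 0 0 0; 0 0 0 0 0 0 0; -1 0 0 0 0 0 0; -1 0 0 0 0 0 0; -1 0 0 0 0 0 0; -1 0 0 0 0 0 0; -1 0 0 0 0 0 0; -1 0 0 0 0 0 0")

```text
clock: 19.98
tcp_pos: [0.4674, -0.3158, 0.0765]
orientation: [-0.705, 0.709, 0.005, -0.003]
wrist_force: [-1.0, 0.5, 0.2]
finger_gap: 0.0239
```

>>> drive_tool(plan="-1 0 -15 0 0 0 0; -1 0 -20 0 0 0 0; -1 0 -25 0 0 0 0; -1 0 -30 0 0 0 0; -1 0 -30 0 0 0 0; -1 0 -10 0 0 0 0; -1 0 0 0 0 0 0")

```text
clock: 20.85
tcp_pos: [0.4665, -0.3143, 0.2135]
orientation: [-0.705, 0.709, 0.006, -0.003]
wrist_force: [0.0, 0.3, -1.8]
finger_gap: 0.0239
```

```bash
python3 look.py wrist 5;python3 look.py side 5
```

```text
[ 0.46636053 -0.31418373  0.21298919]
[ 0.46606481 -0.31391226  0.21221057]
```

View pics/wrist5.png

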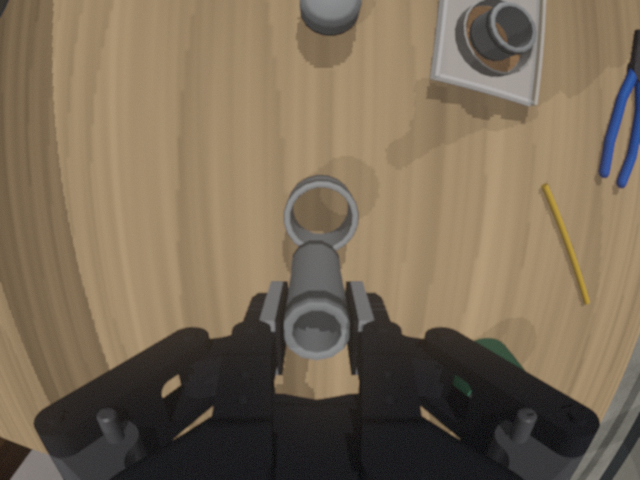

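View pics/side5.png

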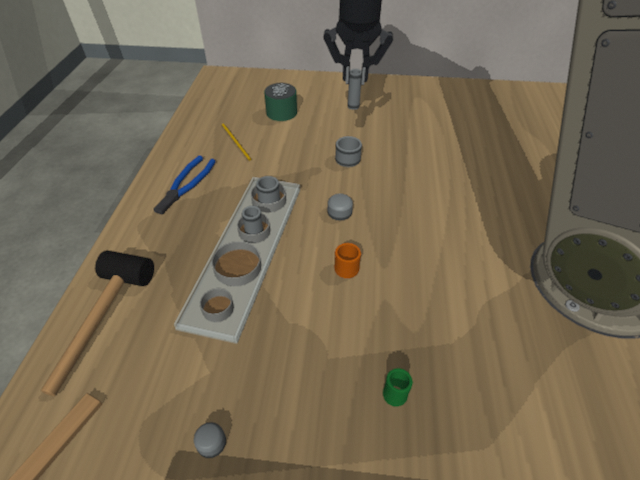

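>>> drive_tool(plan="-1 22 0 50 0 0 0; -1 22 0 50 0 0 0; -1 22 0 50 0 0 0; -1 22 0 50 0 0 0; -1 22 0 50 0 0 0; -1 22 0 50 0 0 0; -1 22 0 50 0 0 0; -1 0 0 0 0 0 0")

```text
clock: 21.95
tcp_pos: [0.6164, 0.0481, 0.197]
orientation: [0.707, -0.707, 0.003, 0.008]
wrist_force: [-0.5, -0.5, -1.3]
finger_gap: 0.0237
```

>>> drive_tool(plan="-1 25 0 43 0 0 -0.8; -1 24 0 43 0 0 0; -1 0 15 0 0 0 0; -1 0 20 0 0 0 0; -1 0 0 0 0 0 0; -1 0 0 0 0 0 0")

```text
clock: 22.7
tcp_pos: [0.6609, 0.1313, 0.1519]
orientation: [-0.706, 0.708, -0.005, -0.006]
wrist_force: [-0.4, -0.1, -1.0]
finger_gap: 0.024
```

>>> drive_tool(plan="-1 4 15 3 0 0 0; -1 0 15 0 0 0 0; -1 0 15 0 0 0 0; -1 0 0 0 0 0 0; -1 0 0 0 0 0 0")

```text
clock: 23.32
tcp_pos: [0.6645, 0.1329, 0.1043]
orientation: [-0.706, 0.708, -0.005, -0.006]
wrist_force: [0.1, 0.4, -1.5]
finger_gap: 0.0238
```

```bash
python3 look.py wrist 6;python3 look.py side 6
```

```text
[0.66434499 0.1328768  0.10424234]
[0.66447287 0.13292317 0.10449617]
```

View pics/wrist6.png

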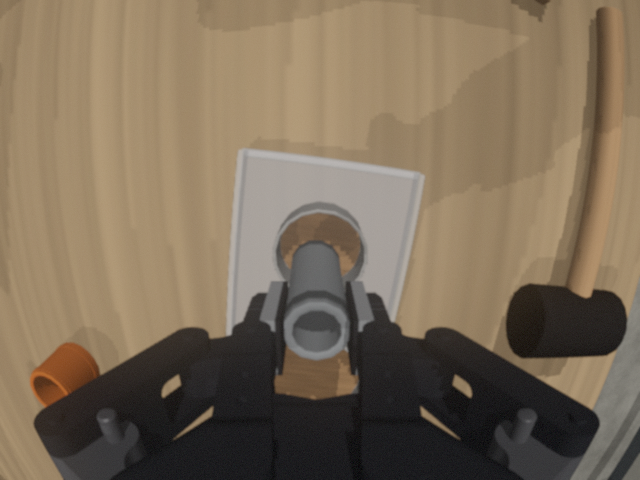

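View pics/side6.png

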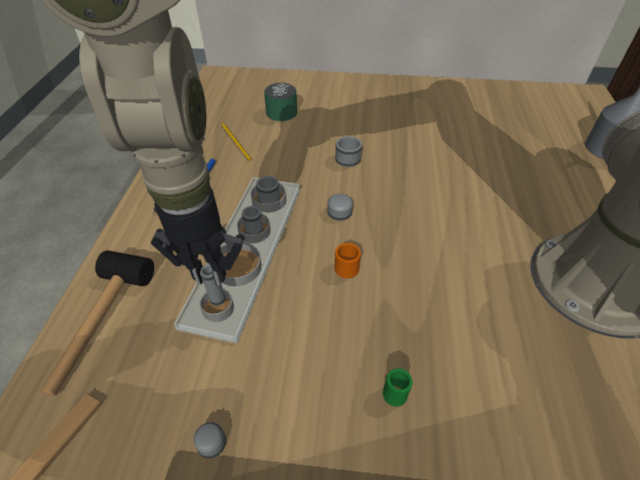

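The held fitting hangs right over the tin: tube bottom ~(215,300) and tin ~(217,305) in the side view. I'll lower it.

>>> drive_tool(plan="-1 0 10 2 0 0 0; -1 0 8 0 0 0 0; -1 0 0 0 0 0 0; -1 0 0 0 0 0 0")

```text
clock: 23.92
tcp_pos: [0.6646, 0.1352, 0.086]
orientation: [-0.706, 0.708, -0.004, -0.005]
wrist_force: [0.1, -0.5, -0.4]
finger_gap: 0.0238
```

>>> drive_tool(plan="-1 0 2 0 0 0 0; -1 0 0 0 0 0 0; -0.3 0 0 0 0 0 0; 0 0 0 0 0 0 0; 0.2 0 0 0 0 0 0; 0.2 0 0 0 0 0 0; 0.2 0 0 0 0 0 0; 0.2 0 -20 0 0 0 0")

```text
clock: 24.92
tcp_pos: [0.6646, 0.1351, 0.1039]
orientation: [-0.706, 0.708, -0.005, -0.006]
wrist_force: [0.5, 1.0, 0.6]
finger_gap: 0.051
```

>>> drive_tool(plan="0.2 0 -25 0 0 0 0; 0.2 0 -30 0 0 0 0; 1 -20 -20 -30 0 0 0; 1 -25 0 -55 0 0 0; 1 -25 0 -55 0 0 0; 1 -25 0 -55 0 0 0; 1 -25 0 -55 0 0 0; 1 -25 0 -55 0 0 0")

```text
clock: 25.92
tcp_pos: [0.5214, -0.1745, 0.1863]
orientation: [-0.705, 0.709, 0.001, -0.006]
wrist_force: [0.5, -1.0, 0.3]
finger_gap: 0.0849
```

```bash
python3 look.py side 7; python3 look.py wrist 7
```

```text
[ 0.51882903 -0.18090922  0.18634123]
[ 0.52028924 -0.17793172  0.18633849]
```

View pics/side7.png

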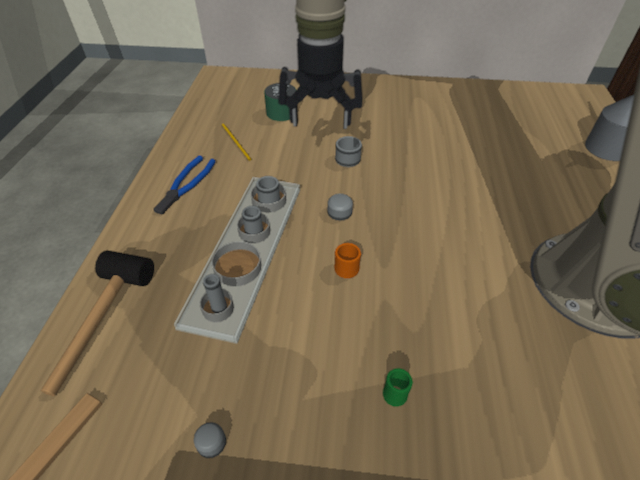

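View pics/wrist7.png

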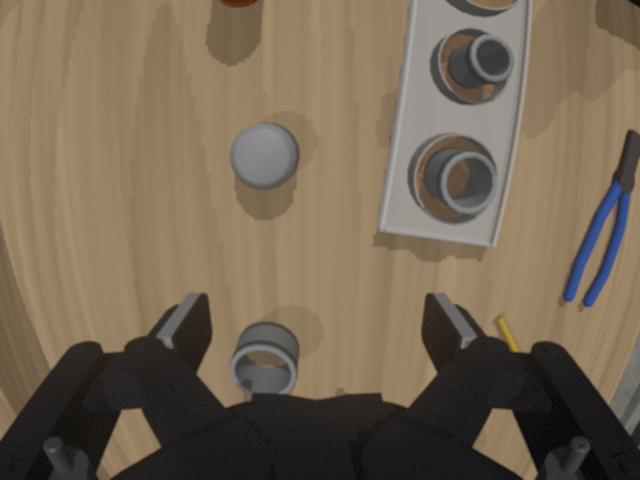

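```bash
python3 -c "
from wray import *
print(wray(265,369,.045),wray(265,155,.03))"
```

```text
[ 0.4747 -0.3024  0.045 ] [ 0.4803 -0.1247  0.03  ]
```

>>> drive_tool(plan="1 -16 0 -44 0 0 0; 1 -16 0 -44 0 0 0; 1 -16 0 -44 0 0 0; 1 0 0 0 0 0 0; 1 0 0 0 0 0 0")

```text
clock: 26.65
tcp_pos: [0.4728, -0.312, 0.188]
orientation: [-0.705, 0.709, -0.001, -0.003]
wrist_force: [-0.4, 0.6, 0.2]
finger_gap: 0.0851
```

```bash
python3 look.py wrist 8
python3 - <<'E'
from wray import *
im=cv2.imread('pics/wrist8.png')
cv2.imwrite('pics/wrist8c.png',im[130:330,220:420])
E
```

```text
[ 0.47299288 -0.31195655  0.18805321]
```

View pics/wrist8c.png

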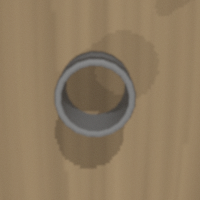

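```bash
python3 -c "
from wray import *
print(wray(315,226,.045))"
```

```text
[ 0.4707 -0.3098  0.045 ]
```

>>> drive_tool(plan="1 -2 20 1 0 0 0; 1 0 30 0 0 0 0; 1 0 30 0 0 0 0; 1 0 20 0 0 0 0; 1 0 0 0 0 0 0; 1 0 0 0 0 0 0")

```text
clock: 27.45
tcp_pos: [0.4753, -0.3033, 0.0874]
orientation: [-0.705, 0.709, 0.005, -0.007]
wrist_force: [-0.4, 0.8, 0.5]
finger_gap: 0.0854
```

Widest is still at about (0.471, -0.310).

>>> drive_tool(plan="1 -4 15 -7 0 0 0; 1 0 15 0 0 0 0; 1 0 0 0 0 0 0; 1 0 0 0 0 0 0")

```text
clock: 27.95
tcp_pos: [0.4722, -0.3117, 0.0572]
orientation: [-0.704, 0.71, 0.006, -0.006]
wrist_force: [-0.3, 0.5, 0.6]
finger_gap: 0.0854
```

>>> drive_tool(plan="1 -1 6 1 0 0 0; 1 0 3 0 0 0 0; 1 0 0 0 0 0 0; -1 0 0 0 0 0 0; -1 0 0 0 0 0 0; -1 0 0 0 0 0 0; -1 0 0 0 0 0 0; -1 0 0 0 0 0 0", grip_force=60)

```text
clock: 28.95
tcp_pos: [0.4713, -0.311, 0.049]
orientation: [-0.704, 0.71, 0.006, -0.006]
wrist_force: [-0.1, 0.5, 0.4]
finger_gap: 0.0575
```

>>> drive_tool(plan="-1 0 -15 0 0 0 0; -1 0 -25 0 0 0 0; -1 0 -30 0 0 0 0; -1 0 -30 0 0 0 0; -1 0 -30 0 0 0 0; -1 0 0 0 0 0 0")

```text
clock: 29.7
tcp_pos: [0.4704, -0.3087, 0.1846]
orientation: [-0.705, 0.71, 0.006, -0.006]
wrist_force: [0.2, -1.2, -2.6]
finger_gap: 0.0571
```

>>> drive_tool(plan="-1 23 0 45 0 0 0; -1 23 0 45 0 0 0; -1 23 0 45 0 0 0; -1 23 0 45 0 0 0; -1 23 0 45 0 0 0; -1 23 0 45 0 0 0; -1 20 0 45 0 0 0; -1 0 0 0 0 0 0")

```text
clock: 30.7
tcp_pos: [0.6236, 0.0184, 0.1701]
orientation: [-0.706, 0.708, -0.0, -0.009]
wrist_force: [-0.8, -0.5, -2.9]
finger_gap: 0.0576
```

>>> drive_tool(plan="-1 15 0 12 0 0 -0.7; -1 14 0 12 0 0 0; -1 0 20 0 0 0 0; -1 0 25 0 0 0 0; -1 0 20 0 0 0 0; -1 0 0 0 0 0 0; -1 0 0 0 0 0 0")

```text
clock: 31.58
tcp_pos: [0.6534, 0.0408, 0.0983]
orientation: [-0.706, 0.708, 0.001, -0.004]
wrist_force: [0.4, -0.3, -2.3]
finger_gap: 0.0571
```

```bash
python3 look.py side 9; python3 look.py wrist 9
```

```text
[0.6533131  0.04081873 0.09827003]
[0.65345366 0.0409132  0.09859541]
```

View pics/side9.png

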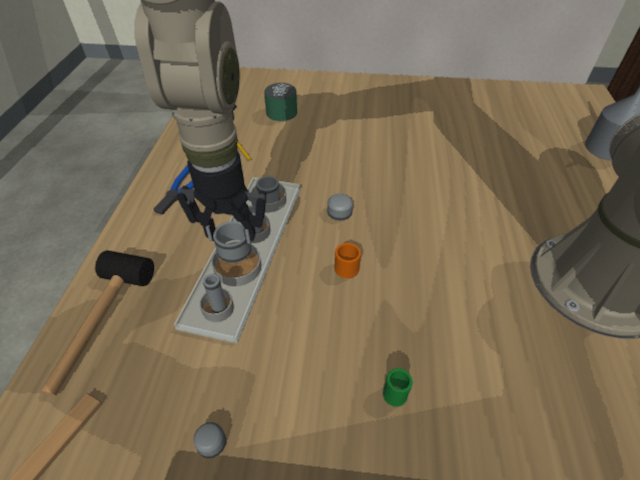

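View pics/wrist9.png

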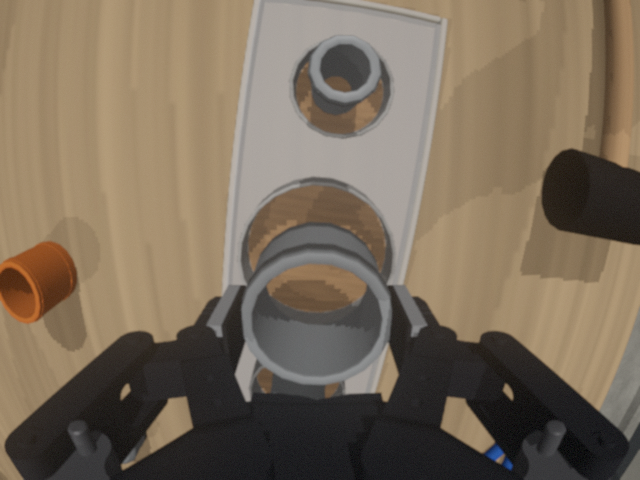

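```bash
python3 -c "
from wray import *
c=cams.calibration('wrist');print(-c['R'].T@c['t'])"
```

```text
[0.65270876 0.11020928 0.21855203]
```

>>> drive_tool(plan="-1 -1 15 1 0 0 0; -1 0 15 0 0 0 0; -1 0 8 0 0 0 0; -1 0 0 0 0 0 0; -1 0 0 0 0 0 0")

```text
clock: 32.3
tcp_pos: [0.6528, 0.0419, 0.0588]
orientation: [-0.706, 0.708, 0.002, -0.003]
wrist_force: [0.5, 0.6, -2.4]
finger_gap: 0.0574
```

>>> drive_tool(plan="-1 0 2 0 0 0 0; -1 0 0 0 0 0 0; 0.4 0 0 0 0 0 0; 0.6 0 0 0 0 0 0; 0.7 0 0 0 0 0 0; 0.7 0 0 0 0 0 0; 0.7 0 -15 0 0 0 0; 0.7 0 -30 0 0 0 0")

```text
clock: 33.3
tcp_pos: [0.6532, 0.042, 0.1043]
orientation: [-0.706, 0.708, 0.002, -0.003]
wrist_force: [-0.0, 0.1, 1.6]
finger_gap: 0.0729
```

>>> drive_tool(plan="0.7 0 -40 0 0 0 0; 0.7 -20 -40 0 0 0 0; 0.7 -50 -20 0 0 0 0; 1 -50 0 0 0 0 0; 1 -50 0 0 0 0 0; 1 -50 0 0 0 0 0; 1 -20 0 0 0 0 0; 1 0 0 0 0 0 0")

```text
clock: 34.3
tcp_pos: [0.4104, 0.0403, 0.2184]
orientation: [-0.705, 0.709, 0.01, 0.004]
wrist_force: [0.4, -0.3, 0.1]
finger_gap: 0.0853
```

```bash
python3 look.py side 10; python3 look.py top 10;sed -i 's/top0.npz/top10.npz/' a.py b.py; python3 b.py
```

```text
[0.41145109 0.0401883  0.2184781 ]
[0.41228236 0.04009606 0.21822653]
narrowest [0.665  0.1346] 0.0256 102
widest [0.6528 0.0417] 0.0427 220
narrow [ 0.6407 -0.0513] 0.0307 156
wide [ 0.6285 -0.1441] 0.0357 174
0.022 ['MotionError', 'finger_overhang']
```

View pics/side10.png

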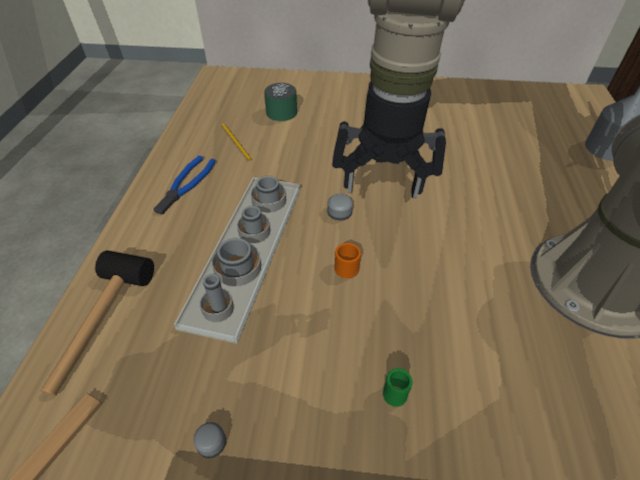

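View pics/top10.png

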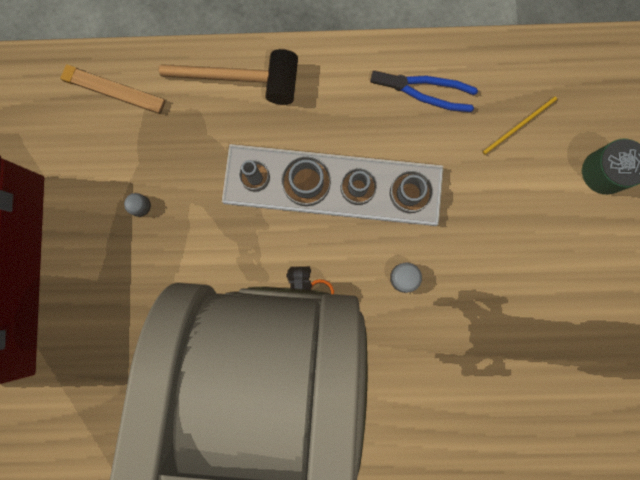

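Run:
```python
from h import *
f=np.load("top10.npz");W=cloud(f['d'],cams.calibration('top')).reshape(-1,3)
for k,p,h,r in [('narrowest',(.665,.1347),85,20),('widest',(.6527,.0417),52,38),('narrow',(.6407,-.0513),59,28),('wide',(.6286,-.1442),55,32),('capL',(.477,-.1292),36,30),('capS',(.6183,.3467),32,25)]:
    m=(abs(W[:,2]-h/1000)<.006)&(np.hypot(*(W[:,:2]-p).T)<r/1000); q=W[m]
    print(k,(cv2.minEnclosingCircle(q[:,:2].astype(np.float32))[0]-np.array(p)).round(4),circfit(q[:,:2])[0]-p,np.median(q[:,2]).round(4),q[:,2].max().round(4))
print(monitor.get_state()['qvel'].round(3),monitor.get_state()['wrist_force'])
```

```text
narrowest [-0.0025 -0.0004] [-0.00284116 -0.00080406] 0.0854 0.0894
widest [ 0.0008 -0.001 ] [ 0.00027176 -0.00085012] 0.0524 0.0574
narrow [0.0011 0.0007] [-5.41399161e-05  6.20307739e-04] 0.0595 0.0635
wide [-0.0005  0.0009] [-0.00121783  0.00170195] 0.0556 0.0593
capL [-0.0001  0.0003] [-2.09128293e-05  2.82201560e-04] 0.0354 0.042
capS [0.0005 0.    ] [1.38140860e-04 8.66844925e-05] 0.0315 0.0372
[-0.001  0.03   0.015 -0.011 -0.    -0.   ] [-0.40420144  0.27375313  0.44278972]
```

All fittings are within 3 mm of their tin centres, their tops are at the expected heights, and the caps haven't moved. Handing in.

>>> drive_tool(plan="1 0 0 0 0 0 0; 1 0 0 0 0 0 0")

```text
clock: 34.65
tcp_pos: [0.4145, 0.0399, 0.2186]
orientation: [-0.705, 0.709, 0.01, 0.005]
wrist_force: [-0.0, 0.6, -0.7]
finger_gap: 0.0855
```

```bash
python3 -c "
from workcell import job
print(job.hand_in())"
```

```text
the job is handed in; nothing more can be done
None
```

I placed all four open fittings in their own tins, in the order narrow, wide, narrowest (lifted out of the widest), widest. I let go of each one, pulled the gripper clear and handed the job in at about 35 s; no verdict was reported.

- **Fittings:** in the last top-camera check each fitting was within about 3 mm of its tin's centre. Its top was within 1 mm of the height expected when it stands on the tin floor. They look upright in the side and top pictures.
- **Caps:** both end caps measured within 1 mm of where they started.
- **Look-alikes:** I never gripped the green or orange ones. I did not measure them again at the end.
- **Disagreement:** one wrist-camera reading, taken while the arm was still settling, put the widest fitting about 9 mm off. A second look with the arm still agreed with the first top-camera measurement to about 1 mm, so I used that one.

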